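# Shut the weight case without letting its lid slam

### The job

The lid of the calibration weight case stands open, leaning back. Without gripping anything, tip the lid forward with a fingertip from behind, catch it on a finger as it falls while it is still more than half open, and lower it on that finger, never letting it drop, until it is fully shut. Leave the case where it stands, the weights upright and untouched in it and the other things undisturbed, and draw the hand clear.

Things in the scene. Friction and masses are not known exactly. Their poses are not given: they have to be found in the camera images.
- case: Open grey case, 130 (its x) x 190 (y) x 70 mm high, walls 6 mm, about 2.5 kg, loose on the bench. Origin: centre of its underside; -x points out of its plain front, z up. The lid is hinged along y on top of the back (+x) wall. Three brass weights stand inside in a black insert, below the rim.
- lid (a joint): Opening angle of the case's lid, rad: 0 shut flat on the rim, 1.57 upright, 1.85 leaning back on its stop. Slight hinge friction: the lid stays put within some 0.15 to 0.25 rad of upright, and falls fast towards shut once tipped further forward. Flat grey panel, 130 mm from hinge to front edge, 190 mm wide, 10 mm thick, about 0.2 kg.
- lid_hinge (a point): Point on the hinge axis at the middle of the lid's width, level with the lid's underside; 65 mm behind the case's centre and 70.5 mm above the bench. Its axes are the lid's: the lid reaches along -x from here, its outer face looks to +z, y is the hinge axis.
- tab_tip (a point): Middle of the outer end of the orange finger tab, in the plane of the lid's underside, 165 mm from the hinge. The tab, 44 mm wide and 8 mm thick, projects 35 mm from the middle of the lid's front edge, so when shut it overhangs the front wall, its underside 70 mm above the bench. Axes as lid_hinge.
- weight_0: Brass weight, 23 mm across and 41 mm high, standing in the case's insert on the floor 6 mm above the bench. Origin: centre of its underside, z up.
- weight_1: Second brass weight, the same.
- weight_2: Third brass weight, the same.
- dropper: Bystander: brown dropper bottle, 33 mm across, 102 mm high. Origin: centre of its underside.
- scale: Bystander: flat dark pocket scale, 105 x 58 x 15 mm. Origin: centre of its underside.
- cork: Bystander: cork, 26 mm across, 26 mm high. Origin: centre of its underside.
- clip: Bystander: yellow C-shaped plastic joint clip lying flat, 40 x 39 x 10 mm. Origin: centre of its underside.

How it is judged (in metres and radians):
On the way, in this order (a step that is already met when the one before it is completed fails the run):
1. the lid has come over and down from upright and is caught on a finger while still more than half open (between 0.8 and 1.3 rad) (value of joint lid between 0.8 and 1.3 rad and velocity of joint lid above -1 rad/s and contact force between the fingers and case above 0.1 N), for 0.15 s.
2. the lid, nearly shut (between 0.03 and 0.35 rad), is still carried by a finger and comes down slowly (value of joint lid between 0.03 and 0.35 rad and velocity of joint lid above -0.8 rad/s and contact force between the fingers and case above 0.1 N), for 0.15 s.
At the end, for the whole second after the job is handed in: The lid is fully shut (within 0.025 rad), the case is at rest within 20 mm of where it stood, the three weights are upright in it (within 0.2 rad), and the four bystanders are within 15 mm of where they stood (value of joint lid below 0.025 rad and linear speed of case below 0.01 m/s and distance of case from where it was at the start of the episode below 0.02 m and angle between each of weight_0, weight_1, weight_2's own z axis and vertical below 0.2 rad and distance of each of dropper, scale, cork, clip from where it was at the start of the episode below 0.015 m); the robot touches nothing.
It fails at once if the lid drops: in the lower half of its swing (below 0.75 rad) it moves towards shut faster than 1.6 rad/s, or near the rim (below 0.2 rad) faster than 0.8 rad/s ((value of joint lid below 0.75 rad and velocity of joint lid below -1.6 rad/s) or (value of joint lid below 0.2 rad and velocity of joint lid below -0.8 rad/s)).
It fails at once if the case is pushed more than 20 mm, lifted or tipped (distance of case from where it was at the start of the episode above 0.02 m or height (world z) of case above 0.008 m or angle between case's own z axis and vertical above 0.1 rad).
It fails at once if the fingers grip or force the case or its lid (more than 25 N) (contact force between the fingers and case above 25 N).
It fails at once if a weight is touched, lifted out or knocked over (contact force between the fingers and weight_0 above 0.2 N or contact force between the fingers and weight_1 above 0.2 N or contact force between the fingers and weight_2 above 0.2 N or height (world z) of any of weight_0, weight_1, weight_2 above 0.03 m or angle between any of weight_0, weight_1, weight_2's own z axis and vertical above 0.4 rad).
It fails at once if a bystander (dropper bottle, scale, cork or clip) is moved more than 15 mm (distance of any of dropper, scale, cork, clip from where it was at the start of the episode above 0.015 m).
It also fails if it takes over 46 s, if anything falls off the work surface, if the arm or the gripper's body presses on something with over 40 N, if the wrist force passes 120 N, or if a joint passes its speed limit or range.

### The arm

A 6-joint arm with a two-finger parallel gripper is mounted at the origin on a cart in front of the work surface, level with it; the furniture and walls round the work are solid. World frame = base frame: x ahead of the robot, y to its left, z up, the work surface at z = 0. Lengths are in mm, angles in degrees, forces in N, time in s.
With the tool pointing down it reaches from about 225 to 875 mm from the base axis. Payload 3.4 kg.
Tool frame: the origin (TCP) lies midway between the tips of the shut fingers; the grasp point (between the pads) lies 19 mm behind it; z points along the fingers, y is the line along which they close (so a half turn about z gives the same grasp; the last joint's range is limited). The gripper opens to 85 mm and grips with 20 to 120 N. Pads are 22 mm wide; open, the fingers measure 114 mm over their backs; the gripper's body (76 mm by 85 mm) begins 54 mm behind the grasp point. The pads swing forward as they close: fully open they stand 13 mm farther back than shut.
Start: joints at [-72.422, 15.808, 86.224, -0, 77.962, -6.933], TCP at [238.553, -523.216, 231.328] pointing down, gripper open.
Joint ranges: [-165.64, 165.64], [-43.16, 119.46], [12.63, 154.43], [-67.54, 247.53], [6.08, 155.33], [-154.97, 154.97]. Speed limits (degrees/s): [147.25, 147.25, 180, 180, 180, 180].

### API

Orientations are given as [roll, pitch, yaw] about the fixed x, y, z axes, in that order (R = Rz(yaw) Ry(pitch) Rx(roll)).
In Python, from cell import * gives the robot as it stands.
- The arm moves only by the tool play_rows, never from a script. Its argument "rows" is a list of rows, each an object of numbers: "ax", "ay", "az": the turn, a rotation vector about the world's x, y, z in degrees; "tx", "ty", "tz": the shift along the world's x, y, z in m; "hand": the opening, from 0 (shut) to 1 (fully open). A call has 1 to 10 rows; each row is the pose to reach, as a shift and turn from the pose commanded when the call began; what a row does not reach only later rows make up. A row lasts 1/12 s, in which the tool goes at most 41.7 mm and 7.16 degrees, less where a joint would pass 70% of its speed; a pose out of reach is approached as far as the arm can. A call with a gripper value outside its range is refused whole. The fingers move at their own pace and stop on an object; "squeeze" is the grip in N (left out, the last holds). Time passes only in rows, so rows that repeat a pose let the fingers close. It gives the time, the measured TCP pose, the force, the opening and the grip force at its end, in the units of the state.
- sense(): the state, without advancing time (a new reading comes with each control period).
- read_camera(name): name is "side" or "top"; returns (picture, depth): 400x640x3 uint8, red, green, blue; 400x640 float32, mm along the optical axis (not along the pixel's ray), 0 where there is no reading.
- camera_info(name): a dict with "K" (3x3 intrinsics, pixels), "R" (3x3) and "t" (3): a world point X has camera coordinates R X + t. Camera axes: x right, y down, z forward; pixel columns grow to the right and rows downward; lengths in mm; the calibration is good to about 2 mm. A picture is of the moment at which its call begins. camera_info takes no time and is no camera call.
- job_done(): hands the job in; it is judged then, once.
The state is a dict: "clock": time; "joints": joint angles; "qvel": joint speeds; "joint_torque": joint torques, N m; "eef_pos": TCP position; "tool_rot": TCP orientation; "contact_force": force on the tool from outside, world axes, zero at the start; "moment": the same for the moment, N m; "opening": finger opening in mm; "grasp_force": force on a finger pad.
Only numpy, scipy, OpenCV 4.12 (cv2) and the standard library are available. Lean on these libraries where they do the work, as an engineer would, in place of code of your own. Each camera call takes 0.05 s, during which the arm holds its last target. There are 200 camera calls.

## Working session

There is one attempt and no reset: what is moved stays moved. The work goes in short steps, Python scripts to look and compute and a tool call to move; the robot and the scene stay as the last step left them, time stands still between calls to the robot, and variables do not carry over. Pictures are saved under pics/ and viewed, at most 12 in all, crops included, and the job is handed in when it is done.

Besides the shell and the picture viewer there is one more tool, called as name(argument=value, ...) on one line, values as JSON. play_rows: Moves the arm, as the interface text tells. Its arguments: {"type":"object","properties":{"rows":{"type":"array"},"squeeze":{"type":"number"}},"required":["rows"]}

```bash
mkdir -p pics; python3 - <<'E'
from cell import *
import cv2,numpy as np
for n in("side","top"):
    p,d=read_camera(n); cv2.imwrite(f"pics/{n}0.png",p[:,:,::-1]); np.save(f"pics/{n}0.npy",d); np.save(f"pics/{n}p.npy",p)
    i=camera_info(n); print(n,i["K"],i["R"],i["t"])
s=sense();print(s["clock"],s["eef_pos"],s["tool_rot"],s["opening"])
E
```

```text
side [[440.76826413   0.         318.06450442]
 [  0.         440.76826413 203.9852154 ]
 [  0.           0.           1.        ]] [[ 0.98509097 -0.17045968  0.02322258]
 [-0.07239433 -0.53319943 -0.84288637]
 [ 0.15606041  0.82863856 -0.53759025]] [-570.78979908   40.40800511 1031.35730088]
top [[436.83285015   0.         321.1443696 ]
 [  0.         436.83285015 205.41913278]
 [  0.           0.           1.        ]] [[-0.02230803 -0.99968068 -0.01186948]
 [-0.98943541  0.02377741 -0.1430112 ]
 [ 0.14324776  0.00855378 -0.98964989]] [-115.59333129  546.13820118 1171.68614249]
0.1 [ 238.40091554 -522.77641723  230.53315206] [-1.79910390e+02 -1.02381243e-02  2.45104327e+01] 85.61961036441879
```

View pics/side0.png

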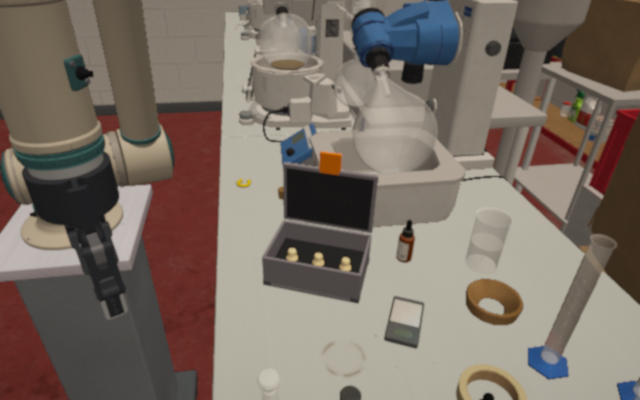

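View pics/top0.png

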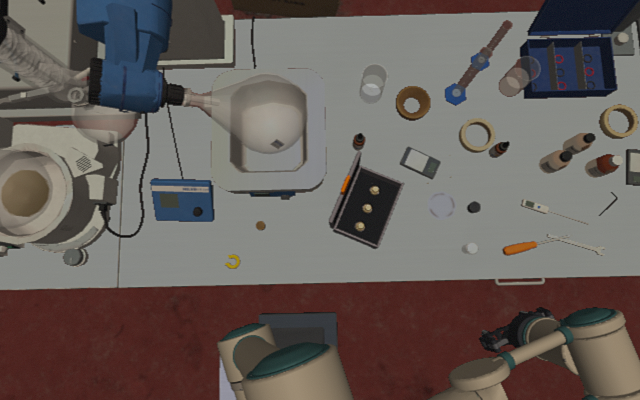

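The side view shows the case at about (318,260), its lid leaning back with the orange tab at (330,163). In the top view the case is at (370,205), the hinge is on its left side (towards +y) and the bath rim is close behind at x<325. The dropper is at (359,142), the scale at (420,160), the clip at (233,261) and the cork at (261,225).

```bash
cat > h.py <<'E'
import numpy as np,cv2
from cell import *
def cloud(n,d):
    i=camera_info(n);K,R,t=i["K"],np.array(i["R"]),np.array(i["t"])
    v,u=np.mgrid[:400,:640]
    c=np.stack([(u-K[0][2])/K[0][0]*d,(v-K[1][2])/K[1][1]*d,d],-1)
    return (c-t)@R
def proj(n,X):
    i=camera_info(n);c=np.array(i["R"])@np.array(X)+i["t"];p=np.array(i["K"])@c;return p[:2]/p[2]
E
python3 - <<'E'
from h import *
for n in("top","side"):
    d=np.load(f"pics/{n}0.npy");p=np.load(f"pics/{n}p.npy").astype(int);P=cloud(n,d)
    r,g,b=p[...,0],p[...,1],p[...,2]
    o=(r>180)&(g>60)&(g<140)&(b<70)&(d>0)
    if n=="top": o[:, :335]=0;o[:,:][:,360:]=0; o[:170]=0;o[200:]=0
    else: o[:145]=0;o[180:]=0;o[:,:310]=0;o[:,350:]=0
    Q=P[o];print(n,"tab",o.sum(),Q.min(0),Q.max(0),np.median(Q,0))
    if n=="top": reg=np.zeros_like(o);reg[145:255,325:410]=1
    else: reg=np.zeros_like(o);reg[160:300,260:380]=1
    dark=(p.max(-1)<110)&reg&(d>0)
    Z=P[...,2]
    for lo,hi in((62,78),(78,110),(110,150),(150,210)):
        Q=P[dark&(Z>lo)&(Z<hi)]
        if len(Q)>8: print(n,lo,len(Q),Q.min(0).round(),Q.max(0).round(),cv2.minAreaRect(Q[:,:2].astype(np.float32)), cv2.boxPoints(cv2.minAreaRect(Q[:,:2].astype(np.float32))).round().tolist())
# bath rim etc
d=np.load("pics/top0.npy");P=cloud("top",d)
for v in (90,120,150,170,185):
    print(v,[tuple(P[v,u].round().astype(int)) for u in range(300,336,5)])
for u,v in((359,142),(420,160),(233,261),(261,225),(375,190),(368,209),(360,226)):print((u,v),P[v,u].round())
E
python3 - <<'E'
import cv2
a=cv2.imread("pics/top0.png")[125:260,300:450];b=cv2.imread("pics/side0.png")[140:305,240:440]
a=cv2.resize(a,(600,540),interpolation=cv2.INTER_CUBIC)
cv2.imwrite("pics/c1.png",a)
E
```

```text
top tab 25 [ 549.60106787 -194.1277587   231.3398335 ] [ 582.08752005 -179.15264484  239.75568947] [ 566.67980651 -186.78538455  236.49016996]
top 62 380 [ 423. -352.   62.] [ 642. -159.   77.] ((534.3753051757812, -256.9076232910156), (130.75584411621094, 189.291259765625), 65.52664947509766) [[421.0, -277.0], [593.0, -356.0], [648.0, -237.0], [475.0, -158.0]]
top 78 55 [ 476. -232.   78.] [ 639. -151.  110.] ((556.8397216796875, -195.30296325683594), (9.025649070739746, 180.4770965576172), 62.98973083496094) [[474.0, -158.0], [635.0, -240.0], [639.0, -232.0], [478.0, -150.0]]
top 110 75 [ 477. -231.  113.] [ 642. -143.  150.] ((559.6192626953125, -188.03375244140625), (164.55113220214844, 87.8330078125), 0.654912531375885) [[477.0, -145.0], [478.0, -233.0], [642.0, -231.0], [641.0, -143.0]]
top 150 316 [ 478. -230.  150.] [ 651. -147.  210.] ((563.6553955078125, -189.09634399414062), (13.108055114746094, 187.57803344726562), 65.9747085571289) [[475.0, -157.0], [647.0, -233.0], [652.0, -221.0], [481.0, -145.0]]
side tab 35 [ 547.87708876 -202.88089908  232.19541308] [ 582.49020097 -
[... 2363 characters left out ...]
 np.int64(134)), (np.int64(652), np.int64(-156), np.int64(1)), (np.int64(651), np.int64(-170), np.int64(1))]
185 [(np.int64(584), np.int64(-76), np.int64(132)), (np.int64(583), np.int64(-89), np.int64(135)), (np.int64(583), np.int64(-102), np.int64(134)), (np.int64(584), np.int64(-114), np.int64(129)), (np.int64(598), np.int64(-126), np.int64(55)), (np.int64(608), np.int64(-140), np.int64(1)), (np.int64(607), np.int64(-155), np.int64(4)), (np.int64(608), np.int64(-169), np.int64(-1))]
(359, 142) [ 713. -237.   70.]
(420, 160) [ 672. -414.   12.]
(233, 261) [397. 123.   2.]
(261, 225) [494.  40.  30.]
(375, 190) [ 582. -278.   45.]
(368, 209) [ 529. -256.   50.]
(360, 226) [ 483. -233.   49.]
```

View pics/c1.png

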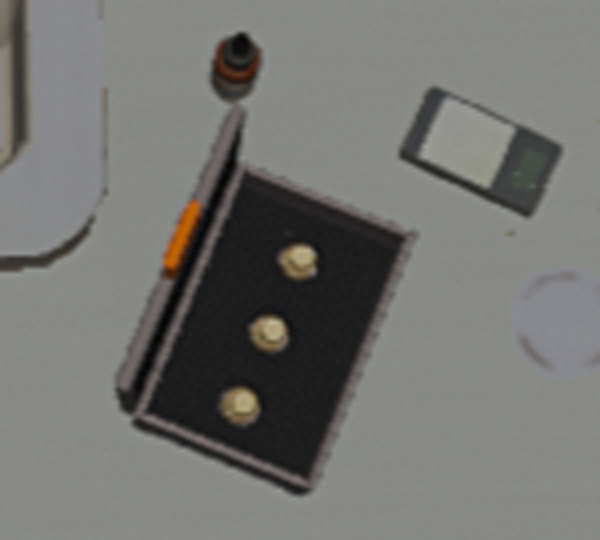

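The crop shows the lid nearly upright, its foot along the case's left rim and the tab at about (183,240). My plan is to straddle the tab with the part-open fingers. The rear finger pushes, the front finger catches, and the hand rotates with the lid.

```bash
cat >> h.py <<'E'
from scipy.spatial.transform import Rotation as Ro
yw=np.radians(65.4); n=np.array([np.cos(yw),np.sin(yw),0]); zz=np.array([0,0,1.]); hy=np.cross(zz,n)
H=np.array([561,-198,70.5])
def pose(th,a,r,p,flip):
    """lid angle th, hand depression a (deg), TCP at radius r along lid, p mm off underside (+ = outer side)"""
    t=np.radians(th);e=-np.cos(t)*n+np.sin(t)*zz;o=np.sin(t)*n+np.cos(t)*zz
    A=np.radians(a);d=np.cos(A)*n-np.sin(A)*zz
    x=hy*(1 if flip else -1)
    return H+r*e+p*o, Ro.from_matrix(np.stack([x,np.cross(d,x),d],1))
E
python3 - <<'E'
from h import *
d=np.load("pics/side0.npy");p=np.load("pics/sidep.npy").astype(int);P=cloud("side",d)
m=np.zeros(d.shape,bool);m[175:222,292:368]=1;m&=(P[...,2]>90)&(P[...,2]<190)&(P[...,1]>-260)&(P[...,1]<-130)
Q=P[m];s=(Q-H)@n;k=np.polyfit(Q[:,2]-70.5,s,1);print("slope,off",k,"theta",90+np.degrees(np.arctan(k[0])),len(Q))
A=np.c_[Q[:,:2]-Q[:,:2].mean(0)];c=np.linalg.svd(A,full_matrices=0)[2][0];print("dir",c)
k2=np.polyfit(Q[:,2],Q@np.array([0,0,0.])+ (Q-H)@hy,1)
print("lid width extent",np.percentile((Q-H)@hy,[0.5,99.5]))
dt=np.load("pics/top0.npy");Pt=cloud("top",dt)
for u,v in((441,205),(474,207),(471,248),(474,250)):print((u,v),Pt[v,u].round())
for a in(90,45,30):
  for f in(0,1):
    R=pose(10,a,150,0,f)[1]
    for q1 in(-60,-45):
      for ph in(95,115):
        M=Ro.from_euler('ZY',[q1,ph],degrees=True).inv()*R*Ro.from_euler('z',-90,degrees=True)
        print(a,f,q1,ph,M.as_euler('ZYZ',degrees=True).round())
E
```

```text
slope,off [ 0.04139715 -0.84512645] theta 92.37052864918482 3205
dir [ 0.91343362 -0.40698773]
lid width extent [-80.37057093  74.8358247 ]
(441, 205) [ 542. -469.    0.]
(474, 207) [ 531. -554.   25.]
(471, 248) [ 416. -525.   64.]
(474, 250) [ 410. -534.   58.]
90 0 -60 95 [ 0. 85. 55.]
90 0 -60 115 [-0. 65. 55.]
90 0 -45 95 [ 0. 85. 70.]
90 0 -45 115 [ 0. 65. 70.]
90 1 -60 95 [   0.   85. -125.]
90 1 -60 115 [   0.   65. -125.]
90 1 -45 95 [   0.   85. -110.]
90 1 -45 115 [   0.   65. -110.]
45 0 -60 95 [ 38. 110.  60.]
45 0 -60 115 [35. 94. 48.]
45 0 -45 95 [ 42. 101.  72.]
45 0 -45 115 [42. 86. 58.]
45 1 -60 95 [  38.  110. -120.]
45 1 -60 115 [  35.   94. -132.]
45 1 -45 95 [  42.  101. -108.]
45 1 -45 115 [  42.   86. -122.]
30 0 -60 95 [ 52. 117.  66.]
30 0 -60 115 [ 47. 104.  50.]
30 0 -45 95 [ 57. 105.  75.]
30 0 -45 115 [54. 94. 58.]
30 1 -60 95 [  52.  117. -114.]
30 1 -60 115 [  47.  104. -130.]
30 1 -45 95 [  57.  105. -105.]
30 1 -45 115 [  54.   94. -122.]
```

play_rows(rows=[{"tx": 0.032, "ty": 0.033, "tz": 0.01, "az": -5, "hand": 0.45}, {"tx": 0.058, "ty": 0.06, "tz": 0.02, "az": -10, "hand": 0.45}, {"tx": 0.084, "ty": 0.086, "tz": 0.03, "az": -15, "hand": 0.45}, {"tx": 0.11, "ty": 0.113, "tz": 0.04, "az": -20, "hand": 0.45}, {"tx": 0.136, "ty": 0.139, "tz": 0.05, "az": -25, "hand": 0.45}, {"tx": 0.162, "ty": 0.166, "tz": 0.06, "az": -30, "hand": 0.45}, {"tx": 0.188, "ty": 0.192, "tz": 0.07, "az": -35, "hand": 0.45}, {"tx": 0.214, "ty": 0.219, "tz": 0.07, "az": -40, "hand": 0.45}, {"tx": 0.24, "ty": 0.245, "tz": 0.07, "az": -45, "hand": 0.45}, {"tx": 0.26, "ty": 0.266, "tz": 0.07, "az": -49, "hand": 0.45}])

```text
$.rows[0]: bad value
```

play_rows(rows=[{"ax": 0, "ay": 0, "tx": 0.026, "ty": 0.027, "tz": 0.01, "az": -5, "hand": 0.45}, {"ax": 0, "ay": 0, "tx": 0.052, "ty": 0.053, "tz": 0.02, "az": -10, "hand": 0.45}, {"ax": 0, "ay": 0, "tx": 0.078, "ty": 0.08, "tz": 0.03, "az": -15, "hand": 0.45}, {"ax": 0, "ay": 0, "tx": 0.104, "ty": 0.106, "tz": 0.04, "az": -20, "hand": 0.45}, {"ax": 0, "ay": 0, "tx": 0.13, "ty": 0.133, "tz": 0.05, "az": -25, "hand": 0.45}, {"ax": 0, "ay": 0, "tx": 0.156, "ty": 0.16, "tz": 0.06, "az": -30, "hand": 0.45}, {"ax": 0, "ay": 0, "tx": 0.182, "ty": 0.186, "tz": 0.07, "az": -35, "hand": 0.45}, {"ax": 0, "ay": 0, "tx": 0.208, "ty": 0.213, "tz": 0.07, "az": -40, "hand": 0.45}, {"ax": 0, "ay": 0, "tx": 0.234, "ty": 0.24, "tz": 0.07, "az": -45, "hand": 0.45}, {"ax": 0, "ay": 0, "tx": 0.26, "ty": 0.266, "tz": 0.07, "az": -49, "hand": 0.45}])

```text
clock: 0.93
eef_pos: [499.4, -255.4, 301.3]
tool_rot: [180.0, 0.0, -24.7]
contact_force: [0.3, -1.2, 0.5]
opening: 38.8
grasp_force: 0.0
```

play_rows(rows=[{"ax": 6, "ay": -2.7, "az": 0, "tx": 0, "ty": -0.02, "tz": 0, "hand": 0.45}, {"ax": 12, "ay": -5.4, "az": 0, "tx": 0, "ty": -0.04, "tz": -0.01, "hand": 0.45}, {"ax": 18, "ay": -8.2, "az": 0, "tx": 0, "ty": -0.06, "tz": -0.03, "hand": 0.45}, {"ax": 24, "ay": -11, "az": 0, "tx": 0, "ty": -0.08, "tz": -0.05, "hand": 0.45}, {"ax": 30, "ay": -13.7, "az": 0, "tx": 0, "ty": -0.08, "tz": -0.08, "hand": 0.45}, {"ax": 36, "ay": -16.4, "az": 0, "tx": 0, "ty": -0.08, "tz": -0.11, "hand": 0.45}, {"ax": 42, "ay": -19.2, "az": 0, "tx": 0, "ty": -0.08, "tz": -0.14, "hand": 0.45}, {"ax": 47.3, "ay": -21.6, "az": 0, "tx": 0, "ty": -0.08, "tz": -0.16, "hand": 0.45}, {"ax": 47.3, "ay": -21.6, "az": 0, "tx": 0, "ty": -0.08, "tz": -0.16, "hand": 0.45}])

```text
clock: 1.68
eef_pos: [495.0, -337.8, 130.5]
tool_rot: [-127.5, 0.9, -24.8]
contact_force: [-1.3, -0.5, -2.2]
opening: 38.6
grasp_force: 0.0
```

```bash
python3 - <<'E'
from h import *
s=sense();print(s["joints"],s["eef_pos"],s["tool_rot"])
R=Ro.from_euler('xyz',s["tool_rot"],degrees=True).as_matrix();print(R[:,2],n)
p,d=read_camera("side");cv2.imwrite("pics/s1.png",p[:,:,::-1])
print(proj("side",s["eef_pos"]))
E
```

```text
[-63.54423672  37.97451609  85.19119893  37.95735128  95.14277199
  41.62167669] [ 495.03071369 -337.81346696  130.51947423] [-127.47442347    0.93425498  -24.77971668]
[ 0.32362585  0.72471055 -0.60832634] [0.41628079 0.90923611 0.        ]
[304.97550256 247.38064171]
```

View pics/s1.png

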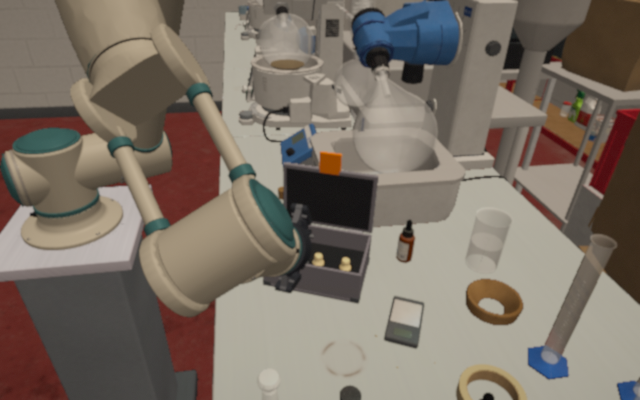

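The side view shows the hand tilted in front of the case with the fingers at about (300,250). The reach is fine and the lid is still upright. Next I go back over the tab.

play_rows(rows=[{"ax": -6, "ay": 2.7, "az": 0, "tx": 0, "ty": 0, "tz": 0.035, "hand": 0.45}, {"ax": -12, "ay": 5.4, "az": 0, "tx": 0, "ty": 0, "tz": 0.07, "hand": 0.45}, {"ax": -18, "ay": 8.2, "az": 0, "tx": 0, "ty": 0, "tz": 0.105, "hand": 0.45}, {"ax": -24, "ay": 11, "az": 0, "tx": 0, "ty": 0.01, "tz": 0.14, "hand": 0.45}, {"ax": -30, "ay": 13.7, "az": 0, "tx": 0.015, "ty": 0.04, "tz": 0.16, "hand": 0.45}, {"ax": -36, "ay": 16.4, "az": 0, "tx": 0.03, "ty": 0.07, "tz": 0.165, "hand": 0.45}, {"ax": -42, "ay": 19.2, "az": 0, "tx": 0.045, "ty": 0.1, "tz": 0.165, "hand": 0.45}, {"ax": -47.3, "ay": 21.6, "az": 0, "tx": 0.06, "ty": 0.13, "tz": 0.165, "hand": 0.45}, {"ax": -47.3, "ay": 21.6, "az": 0, "tx": 0.067, "ty": 0.148, "tz": 0.165, "hand": 0.45}, {"ax": -47.3, "ay": 21.6, "az": 0, "tx": 0.067, "ty": 0.148, "tz": 0.165, "hand": 0.45}])

```text
clock: 2.57
eef_pos: [567.4, -180.8, 312.4]
tool_rot: [-179.9, -0.5, -23.9]
contact_force: [-0.2, 0.1, -0.2]
opening: 38.8
grasp_force: 0.0
```

```bash
python3 - <<'E'
from h import *
s=sense()
p,d=read_camera("side")
s=sense();print(s["eef_pos"],s["tool_rot"],s["qvel"])
pt,dt=read_camera("top")
a=cv2.resize(p[120:230,250:410],(800,550))
cv2.imwrite("pics/s2.png",a[:,:,::-1])
X=np.array(s["eef_pos"]);print(proj("side",X),proj("top",X),((X-H)@n),((X-H)@hy))
E
```

```text
[ 566.32732396 -184.27891334  311.59237909] [-179.99677828   -0.47711315  -24.08583664] [-4.73049876  1.4108557   0.31395294 -1.72276927 -0.43524625 -0.9426052 ]
[332.2558111  113.03949417] [345.37260936 176.16205582] 14.693370083120644 0.8680295154826306
```

View pics/s2.png

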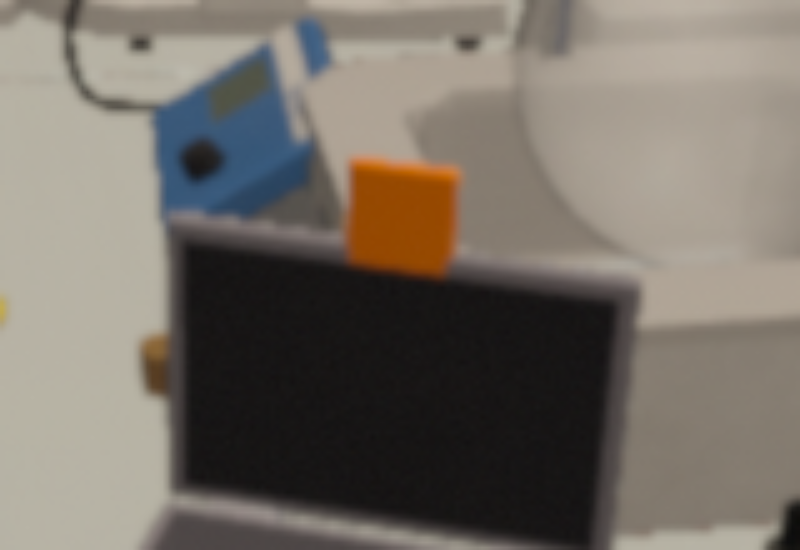

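The crop shows the tab at (405,215), which is full-frame (331,163). The hand is just above the crop. I'll let the arm settle and then read the pose.

play_rows(rows=[{"ax": 0, "ay": 0, "az": 0, "tx": 0, "ty": 0, "tz": 0, "hand": 0.45}, {"ax": 0, "ay": 0, "az": 0, "tx": 0, "ty": 0, "tz": 0, "hand": 0.45}, {"ax": 0, "ay": 0, "az": 0, "tx": 0, "ty": 0, "tz": 0, "hand": 0.45}, {"ax": 0, "ay": 0, "az": 0, "tx": 0, "ty": 0, "tz": 0, "hand": 0.45}, {"ax": 0, "ay": 0, "az": 0, "tx": 0, "ty": 0, "tz": 0, "hand": 0.45}])

```text
clock: 3.08
eef_pos: [565.1, -190.6, 306.1]
tool_rot: [180.0, 0.0, -24.6]
contact_force: [-0.7, -0.3, 0.7]
opening: 38.5
grasp_force: 0.0
```

```bash
python3 - <<'E'
from h import *
p,d=read_camera("side");s=sense();print(s["eef_pos"],s["tool_rot"],s["qvel"].__abs__().max() if hasattr(s["qvel"],'max') else s["qvel"])
X=np.array(s["eef_pos"]);print(((X-H)@n),((X-H)@hy),proj("side",X))
cv2.imwrite("pics/s3.png",cv2.resize(p[40:240,220:460],(720,600))[:,:,::-1])
E
```

```text
[ 565.22447057 -190.33111325  306.0337227 ] [ 1.79996811e+02  3.28623680e-02 -2.46033302e+01] 0.4726069073839444
8.731394709126343 -0.6486309297672405 [332.19332023 117.2068019 ]
```

View pics/s3.png

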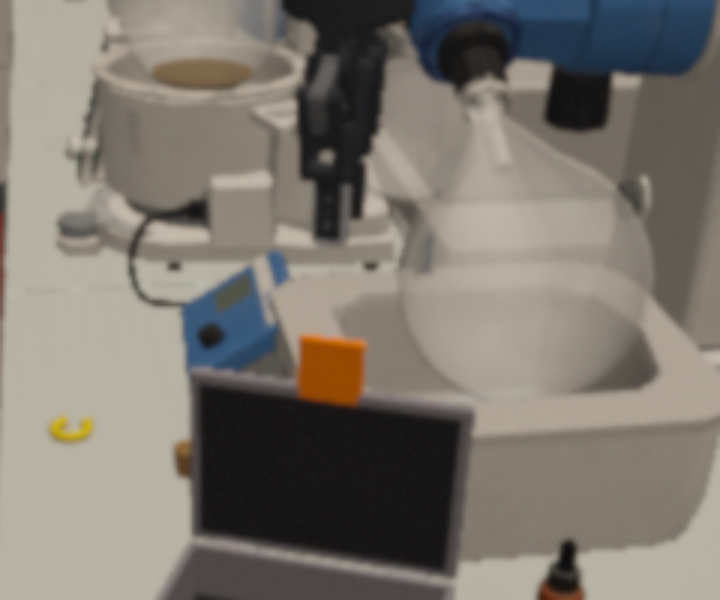

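The view shows the fingers at about (335,200) in the crop, straight above the tab at (332,370). I descend to straddle the tab.

play_rows(rows=[{"ax": 0, "ay": 0, "az": 0, "tx": 0, "ty": 0, "tz": -0.015, "hand": 0.45}, {"ax": 0, "ay": 0, "az": 0, "tx": 0, "ty": 0, "tz": -0.03, "hand": 0.45}, {"ax": 0, "ay": 0, "az": 0, "tx": 0, "ty": 0, "tz": -0.045, "hand": 0.45}, {"ax": 0, "ay": 0, "az": 0, "tx": 0, "ty": 0, "tz": -0.06, "hand": 0.45}, {"ax": 0, "ay": 0, "az": 0, "tx": 0, "ty": 0, "tz": -0.072, "hand": 0.45}, {"ax": 0, "ay": 0, "az": 0, "tx": 0, "ty": 0, "tz": -0.082, "hand": 0.45}, {"ax": 0, "ay": 0, "az": 0, "tx": 0, "ty": 0, "tz": -0.09, "hand": 0.45}, {"ax": 0, "ay": 0, "az": 0, "tx": 0, "ty": 0, "tz": -0.096, "hand": 0.45}, {"ax": 0, "ay": 0, "az": 0, "tx": 0, "ty": 0, "tz": -0.096, "hand": 0.45}, {"ax": 0, "ay": 0, "az": 0, "tx": 0, "ty": 0, "tz": -0.096, "hand": 0.45}])

```text
clock: 3.97
eef_pos: [565.7, -189.4, 210.4]
tool_rot: [180.0, -0.0, -24.5]
contact_force: [0.5, -0.1, 0.6]
opening: 38.4
grasp_force: 0.0
```

```bash
python3 - <<'E'
from h import *
p,d=read_camera("side");s=sense();print(s["eef_pos"],s["contact_force"])
cv2.imwrite("pics/s4.png",cv2.resize(p[100:240,250:410],(685,600),interpolation=cv2.INTER_CUBIC)[:,:,::-1])
X0=np.array([565.2,-190.4,210])
# hand rotates with lid angle th about hinge from vertical; shift table
c0,R0=pose(90,90,140,8.7,0)
for th,a,r,q in((90,90,140,8.7),(85,85,140,8.7),(80,80,140,8.7),(75,75,140,8.7),(70,70,140,8.7),(65,65,140,8.7),(60,60,140,8.7),(50,55,142,8),(40,52,143,6),(30,48,145,3),(20,44,146,0),(10,40,147,-3),(0,38,147,-6)):
    c,R=pose(th,a,r,q,0); print(th,a,((c-c0)/1000).round(3),(R*R0.inv()).as_rotvec(degrees=True).round(1))
E
```

```text
[ 565.94011232 -189.40786045  210.85907567] [ 0.56939433 -0.16177239  0.15100399]
90 90 [0. 0. 0.] [0. 0. 0.]
85 85 [-0.005 -0.011  0.   ] [ 4.5 -2.1 -0. ]
80 80 [-0.01  -0.022 -0.001] [ 9.1 -4.2 -0. ]
75 75 [-0.015 -0.033 -0.003] [13.6 -6.2  0. ]
70 70 [-0.02  -0.044 -0.005] [18.2 -8.3 -0. ]
65 65 [-0.025 -0.055 -0.009] [ 22.7 -10.4   0. ]
60 60 [-0.03  -0.065 -0.014] [ 27.3 -12.5  -0. ]
50 55 [-0.039 -0.085 -0.026] [ 31.8 -14.6   0. ]
40 52 [-0.048 -0.104 -0.043] [ 34.6 -15.8   0. ]
30 48 [-0.055 -0.121 -0.065] [ 38.2 -17.5  -0. ]
20 44 [-0.061 -0.133 -0.09 ] [ 41.8 -19.1  -0. ]
10 40 [-0.064 -0.14  -0.117] [ 45.5 -20.8   0. ]
0 38 [-0.065 -0.142 -0.146] [ 47.3 -21.6  -0. ]
```

View pics/s4.png

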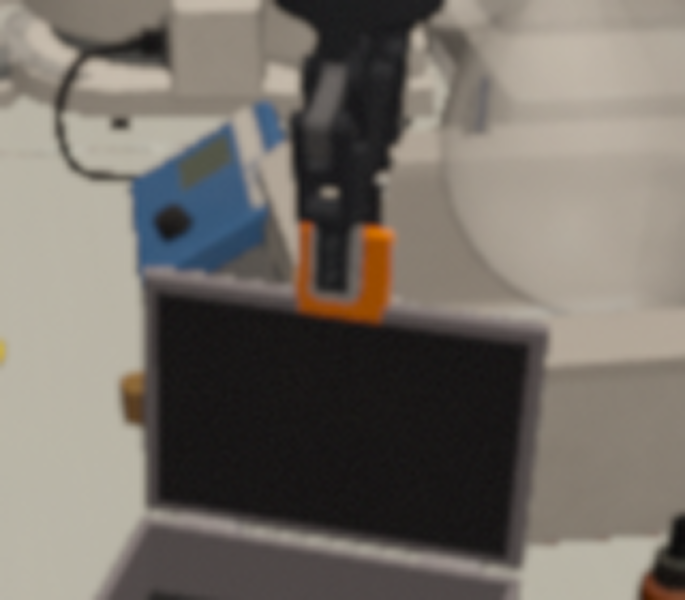

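The crop shows the front finger at (335,260) in front of the tab and the other finger behind it. Next I tip the lid over.

play_rows(rows=[{"ax": 2.7, "ay": -1.3, "az": 0, "tx": -0.003, "ty": -0.007, "tz": 0, "hand": 0.45}, {"ax": 5.4, "ay": -2.5, "az": 0, "tx": -0.006, "ty": -0.013, "tz": 0, "hand": 0.45}, {"ax": 8.2, "ay": -3.8, "az": 0, "tx": -0.009, "ty": -0.02, "tz": -0.001, "hand": 0.45}, {"ax": 10.9, "ay": -5, "az": 0, "tx": -0.012, "ty": -0.026, "tz": -0.002, "hand": 0.45}, {"ax": 13.6, "ay": -6.2, "az": 0, "tx": -0.015, "ty": -0.033, "tz": -0.003, "hand": 0.45}, {"ax": 16.4, "ay": -7.5, "az": 0, "tx": -0.018, "ty": -0.04, "tz": -0.004, "hand": 0.45}, {"ax": 19, "ay": -8.7, "az": 0, "tx": -0.021, "ty": -0.046, "tz": -0.006, "hand": 0.45}, {"ax": 21.8, "ay": -10, "az": 0, "tx": -0.024, "ty": -0.053, "tz": -0.008, "hand": 0.45}, {"ax": 24.5, "ay": -11.2, "az": 0, "tx": -0.027, "ty": -0.059, "tz": -0.011, "hand": 0.45}, {"ax": 24.5, "ay": -11.2, "az": 0, "tx": -0.027, "ty": -0.059, "tz": -0.011, "hand": 0.45}])

```text
clock: 4.85
eef_pos: [537.5, -251.3, 198.1]
tool_rot: [-153.1, 0.0, -24.7]
contact_force: [0.1, -0.8, -0.9]
opening: 38.4
grasp_force: 0.0
```

play_rows(rows=[{"ax": 0, "ay": 0, "az": 0, "tx": 0, "ty": 0, "tz": 0, "hand": 0.45}, {"ax": 0, "ay": 0, "az": 0, "tx": 0, "ty": 0, "tz": 0, "hand": 0.45}, {"ax": 0, "ay": 0, "az": 0, "tx": 0, "ty": 0, "tz": 0, "hand": 0.45}, {"ax": 0, "ay": 0, "az": 0, "tx": 0, "ty": 0, "tz": 0, "hand": 0.45}, {"ax": 0, "ay": 0, "az": 0, "tx": 0, "ty": 0, "tz": 0, "hand": 0.45}])

```text
clock: 5.27
eef_pos: [539.1, -247.4, 200.0]
tool_rot: [-153.1, -0.1, -24.4]
contact_force: [0.3, 0.3, -0.3]
opening: 38.5
grasp_force: 0.1
```

```bash
python3 - <<'E'
from h import *
p,d=read_camera("side");s=sense();X=np.array(s["eef_pos"]);print(X,s["tool_rot"],s["contact_force"],"s",(X-H)@n,(X-H)@hy)
cv2.imwrite("pics/s5.png",cv2.resize(p[100:310,230:420],(543,600),interpolation=cv2.INTER_CUBIC)[:,:,::-1])
P=cloud("side",d);S=(P-H)@n;T=(P-H)@hy;c=p.astype(int)
m=(abs(T)<100)&(S>-120)&(S<20)&(P[...,2]>95)&(P[...,2]<190)&(abs(T)>32)&(c.max(-1)<110)
k=np.polyfit(S[m],P[...,2][m]-70.5,1);print("lid deg",90-np.degrees(np.arctan(1/-k[0])),k,m.sum())
E
```

```text
[ 538.97414661 -247.41488814  199.85759975] [-1.53088086e+02 -8.52812380e-02 -2.44226865e+01] [ 0.46170056  0.31876162 -0.13954063] s -54.0987403210554 -0.5437675497450091
lid deg 59.80487363455899 [-1.71850825 -0.34423402] 1532
```

View pics/s5.png

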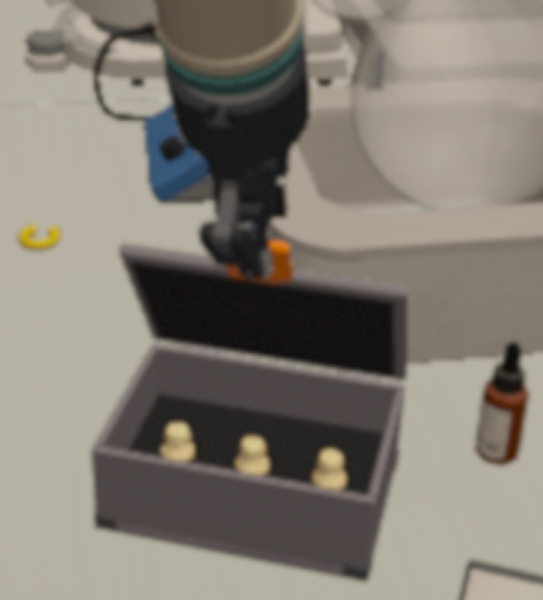

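The crop shows the lid caught at about 60° (1.04 rad), its tab at (262,262) resting on the front finger, and the weights upright. Next I work out the lowering path.

```bash
python3 - <<'E'
from h import *
def wp(th):
    f=(59.8-th)/59.8;a=63.1-25*min(f,1);L=24.9-4*f
    t,A=np.radians(th),np.radians(a);tip=165*np.array([-np.cos(t),np.sin(t)])
    q=tip+L*np.array([np.cos(A),-np.sin(A)])-19.9*np.array([-np.sin(A),-np.cos(A)])
    return a,q
def at(th): a,q=wp(th);return a,q[0]*n+q[1]*zz
ths=[59.8,42.3,24.8,9.8,2.3,-2]
for b,e in zip(ths,ths[1:]):
    a0,c0=at(b);print("call",b,e)
    for k in range(1,11):
        a,c=at(b+(e-b)*k/10);w=-hy*(a0-a);print(((c-c0)/1000).round(4),w.round(1)[:2])
E
```

```text
call 59.8 42.3
[-0.0018 -0.0038 -0.0021] [ 0.7 -0.3]
[-0.0035 -0.0076 -0.0044] [ 1.3 -0.6]
[-0.0052 -0.0113 -0.0068] [ 2.  -0.9]
[-0.0068 -0.0149 -0.0093] [ 2.7 -1.2]
[-0.0084 -0.0184 -0.0119] [ 3.3 -1.5]
[-0.01   -0.0219 -0.0147] [ 4.  -1.8]
[-0.0115 -0.0252 -0.0175] [ 4.7 -2.1]
[-0.013  -0.0285 -0.0205] [ 5.3 -2.4]
[-0.0145 -0.0317 -0.0236] [ 6.  -2.7]
[-0.0159 -0.0348 -0.0268] [ 6.7 -3. ]
call 42.3 24.8
[-0.0014 -0.003  -0.0033] [ 0.7 -0.3]
[-0.0027 -0.0059 -0.0067] [ 1.3 -0.6]
[-0.004  -0.0087 -0.0102] [ 2.  -0.9]
[-0.0052 -0.0114 -0.0138] [ 2.7 -1.2]
[-0.0064 -0.014  -0.0175] [ 3.3 -1.5]
[-0.0075 -0.0164 -0.0212] [ 4.  -1.8]
[-0.0086 -0.0188 -0.0251] [ 4.7 -2.1]
[-0.0096 -0.021  -0.029 ] [ 5.3 -2.4]
[-0.0106 -0.0232 -0.033 ] [ 6.  -2.7]
[-0.0115 -0.0252 -0.0371] [ 6.7 -3. ]
call 24.8 9.8
[-0.0007 -0.0016 -0.0035] [ 0.6 -0.3]
[-0.0014 -0.0032 -0.0071] [ 1.1 -0.5]
[-0.0021 -0.0046 -0.0108] [ 1.7 -0.8]
[-0.0027 -0.006  -0.0144] [ 2.3 -1. ]
[-0.0033 -0.0072 -0.0181] [ 2.9 -1.3]
[-0.0038 -0.0084 -0.0219] [ 3.4 -1.6]
[-0.0043 -0.0095 -0.0257] [ 4.  -1.8]
[-0.0048 -0.0104 -0.0295] [ 4.
[... 168 characters left out ...]
0.3]
[-0.0005 -0.001  -0.0058] [ 0.9 -0.4]
[-0.0006 -0.0013 -0.0078] [ 1.1 -0.5]
[-0.0007 -0.0015 -0.0097] [ 1.4 -0.7]
[-0.0008 -0.0018 -0.0117] [ 1.7 -0.8]
[-0.0009 -0.002  -0.0136] [ 2.  -0.9]
[-0.001  -0.0022 -0.0156] [ 2.3 -1. ]
[-0.0011 -0.0023 -0.0176] [ 2.6 -1.2]
[-0.0011 -0.0025 -0.0195] [ 2.9 -1.3]
call 2.3 -2
[-0.     -0.0001 -0.0011] [ 0.2 -0.1]
[-0.0001 -0.0001 -0.0023] [ 0.3 -0.1]
[-0.0001 -0.0002 -0.0034] [ 0.5 -0.2]
[-0.0001 -0.0002 -0.0045] [ 0.7 -0.3]
[-0.0001 -0.0003 -0.0056] [ 0.8 -0.4]
[-0.0001 -0.0003 -0.0068] [ 0.9 -0.4]
[-0.0001 -0.0003 -0.0081] [ 0.9 -0.4]
[-0.0001 -0.0003 -0.0093] [ 0.9 -0.4]
[-0.0001 -0.0003 -0.0105] [ 0.9 -0.4]
[-0.0001 -0.0003 -0.0117] [ 0.9 -0.4]
```

play_rows(rows=[{"ax": 0.7, "ay": -0.3, "az": 0, "tx": -0.0018, "ty": -0.0038, "tz": -0.0021, "hand": 0.45}, {"ax": 1.3, "ay": -0.6, "az": 0, "tx": -0.0035, "ty": -0.0076, "tz": -0.0044, "hand": 0.45}, {"ax": 2, "ay": -0.9, "az": 0, "tx": -0.0052, "ty": -0.0113, "tz": -0.0068, "hand": 0.45}, {"ax": 2.7, "ay": -1.2, "az": 0, "tx": -0.0068, "ty": -0.0149, "tz": -0.0093, "hand": 0.45}, {"ax": 3.3, "ay": -1.5, "az": 0, "tx": -0.0084, "ty": -0.0184, "tz": -0.0119, "hand": 0.45}, {"ax": 4, "ay": -1.8, "az": 0, "tx": -0.01, "ty": -0.0219, "tz": -0.0147, "hand": 0.45}, {"ax": 4.7, "ay": -2.1, "az": 0, "tx": -0.0115, "ty": -0.0252, "tz": -0.0175, "hand": 0.45}, {"ax": 5.3, "ay": -2.4, "az": 0, "tx": -0.013, "ty": -0.0285, "tz": -0.0205, "hand": 0.45}, {"ax": 6, "ay": -2.7, "az": 0, "tx": -0.0145, "ty": -0.0317, "tz": -0.0236, "hand": 0.45}, {"ax": 6.7, "ay": -3, "az": 0, "tx": -0.0159, "ty": -0.0348, "tz": -0.0268, "hand": 0.45}])

```text
clock: 6.15
eef_pos: [522.5, -283.4, 172.2]
tool_rot: [-145.7, 0.0, -24.5]
contact_force: [-0.4, 0.3, -0.7]
opening: 38.6
grasp_force: 0.1
```

play_rows(rows=[{"ax": 0.7, "ay": -0.3, "az": 0, "tx": -0.0014, "ty": -0.003, "tz": -0.0033, "hand": 0.45}, {"ax": 1.3, "ay": -0.6, "az": 0, "tx": -0.0027, "ty": -0.0059, "tz": -0.0067, "hand": 0.45}, {"ax": 2, "ay": -0.9, "az": 0, "tx": -0.004, "ty": -0.0087, "tz": -0.0102, "hand": 0.45}, {"ax": 2.7, "ay": -1.2, "az": 0, "tx": -0.0052, "ty": -0.0114, "tz": -0.0138, "hand": 0.45}, {"ax": 3.3, "ay": -1.5, "az": 0, "tx": -0.0064, "ty": -0.014, "tz": -0.0175, "hand": 0.45}, {"ax": 4, "ay": -1.8, "az": 0, "tx": -0.0075, "ty": -0.0164, "tz": -0.0212, "hand": 0.45}, {"ax": 4.7, "ay": -2.1, "az": 0, "tx": -0.0086, "ty": -0.0188, "tz": -0.0251, "hand": 0.45}, {"ax": 5.3, "ay": -2.4, "az": 0, "tx": -0.0096, "ty": -0.021, "tz": -0.029, "hand": 0.45}, {"ax": 6, "ay": -2.7, "az": 0, "tx": -0.0106, "ty": -0.0232, "tz": -0.033, "hand": 0.45}, {"ax": 6.7, "ay": -3, "az": 0, "tx": -0.0115, "ty": -0.0252, "tz": -0.0371, "hand": 0.45}])

```text
clock: 6.98
eef_pos: [511.1, -308.4, 135.0]
tool_rot: [-138.3, 0.1, -24.5]
contact_force: [-0.3, -0.7, -0.4]
opening: 38.7
grasp_force: 0.2
```

```bash
python3 - <<'E'
from h import *
p,d=read_camera("side");s=sense();X=np.array(s["eef_pos"]);print(X,s["tool_rot"],s["contact_force"],"s",(X-H)@n,(X-H)@hy)
cv2.imwrite("pics/s6.png",cv2.resize(p[100:310,230:420],(543,600),interpolation=cv2.INTER_CUBIC)[:,:,::-1])
E
```

```text
[ 510.50416344 -309.01933743  133.58045522] [-138.31104657    0.15462421  -24.54254049] [-0.85569908 -1.56828719 -1.75040036] s -121.96323724261406 -0.3025797886143222
```

View pics/s6.png

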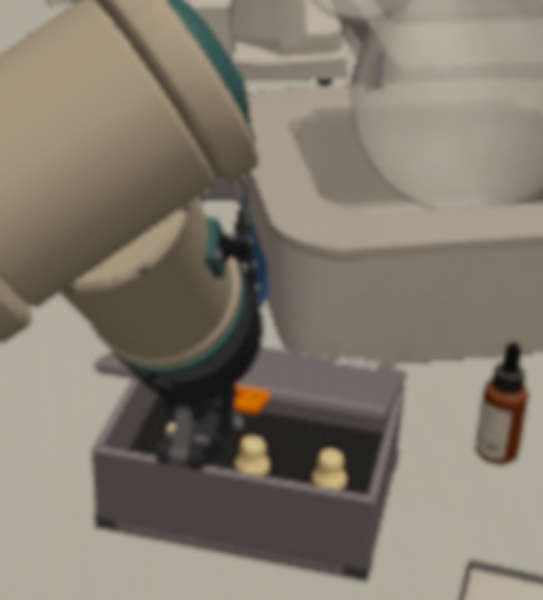

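The crop shows the lid at about 25°, its tab at (250,400) still carried on the lower finger, with the case and weights undisturbed. I continue lowering.

play_rows(rows=[{"ax": 0.6, "ay": -0.3, "az": 0, "tx": -0.0007, "ty": -0.0016, "tz": -0.0035, "hand": 0.45}, {"ax": 1.1, "ay": -0.5, "az": 0, "tx": -0.0014, "ty": -0.0032, "tz": -0.0071, "hand": 0.45}, {"ax": 1.7, "ay": -0.8, "az": 0, "tx": -0.0021, "ty": -0.0046, "tz": -0.0108, "hand": 0.45}, {"ax": 2.3, "ay": -1, "az": 0, "tx": -0.0027, "ty": -0.006, "tz": -0.0144, "hand": 0.45}, {"ax": 2.9, "ay": -1.3, "az": 0, "tx": -0.0033, "ty": -0.0072, "tz": -0.0181, "hand": 0.45}, {"ax": 3.4, "ay": -1.6, "az": 0, "tx": -0.0038, "ty": -0.0084, "tz": -0.0219, "hand": 0.45}, {"ax": 4, "ay": -1.8, "az": 0, "tx": -0.0043, "ty": -0.0095, "tz": -0.0257, "hand": 0.45}, {"ax": 4.6, "ay": -2.1, "az": 0, "tx": -0.0048, "ty": -0.0104, "tz": -0.0295, "hand": 0.45}, {"ax": 5.1, "ay": -2.3, "az": 0, "tx": -0.0052, "ty": -0.0113, "tz": -0.0333, "hand": 0.45}, {"ax": 5.7, "ay": -2.6, "az": 0, "tx": -0.0055, "ty": -0.0121, "tz": -0.0372, "hand": 0.45}])

```text
clock: 7.87
eef_pos: [505.6, -320.4, 97.9]
tool_rot: [-132.1, 0.1, -24.5]
contact_force: [-0.2, -0.1, -0.4]
opening: 38.4
grasp_force: 0.2
```

play_rows(rows=[{"ax": 0.3, "ay": -0.1, "az": 0, "tx": -0.0002, "ty": -0.0004, "tz": -0.0019, "hand": 0.45}, {"ax": 0.6, "ay": -0.3, "az": 0, "tx": -0.0003, "ty": -0.0007, "tz": -0.0039, "hand": 0.45}, {"ax": 0.9, "ay": -0.4, "az": 0, "tx": -0.0005, "ty": -0.001, "tz": -0.0058, "hand": 0.45}, {"ax": 1.1, "ay": -0.5, "az": 0, "tx": -0.0006, "ty": -0.0013, "tz": -0.0078, "hand": 0.45}, {"ax": 1.4, "ay": -0.7, "az": 0, "tx": -0.0007, "ty": -0.0015, "tz": -0.0097, "hand": 0.45}, {"ax": 1.7, "ay": -0.8, "az": 0, "tx": -0.0008, "ty": -0.0018, "tz": -0.0117, "hand": 0.45}, {"ax": 2, "ay": -0.9, "az": 0, "tx": -0.0009, "ty": -0.002, "tz": -0.0136, "hand": 0.45}, {"ax": 2.3, "ay": -1, "az": 0, "tx": -0.001, "ty": -0.0022, "tz": -0.0156, "hand": 0.45}, {"ax": 2.6, "ay": -1.2, "az": 0, "tx": -0.0011, "ty": -0.0023, "tz": -0.0176, "hand": 0.45}, {"ax": 2.9, "ay": -1.3, "az": 0, "tx": -0.0011, "ty": -0.0025, "tz": -0.0195, "hand": 0.45}])

```text
clock: 8.7
eef_pos: [504.6, -322.8, 78.5]
tool_rot: [-128.9, 0.1, -24.5]
contact_force: [0.6, 0.2, -0.0]
opening: 38.3
grasp_force: 0.2
```

```bash
python3 - <<'E'
from h import *
p,d=read_camera("side");s=sense();X=np.array(s["eef_pos"]);print(X,s["tool_rot"],s["contact_force"],"s",(X-H)@n,(X-H)@hy)
P=cloud("side",d);S=(P-H)@n;T=(P-H)@hy
m=(abs(T)<85)&(S>-120)&(S<-5)&(P[...,2]>65)&(P[...,2]<125)&(T<-45)
k=np.polyfit(S[m],P[...,2][m]-70.5,1);print("lid deg",np.degrees(np.arctan(-k[0])),k,m.sum())
cv2.imwrite("pics/s7.png",cv2.resize(p[150:310,230:420],(713,600),interpolation=cv2.INTER_CUBIC)[:,:,::-1])
E
```

```text
[ 504.45149641 -322.92552478   77.91910087] [-1.28900996e+02  1.13844277e-01 -2.45041221e+01] [-0.69332898 -0.46981361 -0.48837504] s -137.12685394970467 -0.5881550518011152
lid deg 1.3820684936817962 [-0.02412633 11.59713114] 742
```

View pics/s7.png

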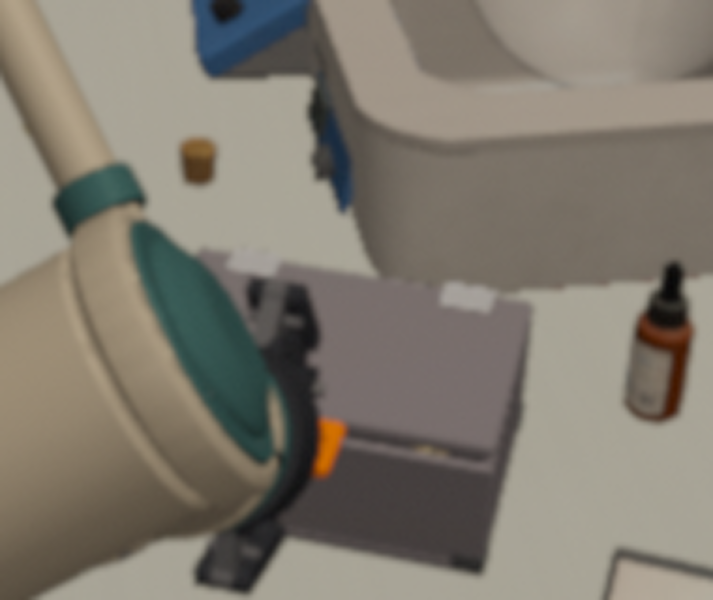

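The crop shows the lid about 2° from shut, with a thin gap at (430,450) and the tab at (330,447) on the finger. I lower the last millimetres and slide out.

play_rows(rows=[{"ax": 0, "ay": 0, "az": 0, "tx": 0, "ty": 0, "tz": -0.001, "hand": 0.45}, {"ax": 0, "ay": 0, "az": 0, "tx": 0, "ty": 0, "tz": -0.002, "hand": 0.45}, {"ax": 0, "ay": 0, "az": 0, "tx": 0, "ty": 0, "tz": -0.003, "hand": 0.45}, {"ax": 0, "ay": 0, "az": 0, "tx": 0, "ty": 0, "tz": -0.004, "hand": 0.45}, {"ax": 0, "ay": 0, "az": 0, "tx": 0, "ty": 0, "tz": -0.005, "hand": 0.45}, {"ax": 0, "ay": 0, "az": 0, "tx": 0, "ty": 0, "tz": -0.006, "hand": 0.45}, {"ax": 0, "ay": 0, "az": 0, "tx": 0, "ty": 0, "tz": -0.007, "hand": 0.45}, {"ax": 0, "ay": 0, "az": 0, "tx": 0, "ty": 0, "tz": -0.008, "hand": 0.45}, {"ax": 0, "ay": 0, "az": 0, "tx": 0, "ty": 0, "tz": -0.009, "hand": 0.45}, {"ax": 0, "ay": 0, "az": 0, "tx": 0, "ty": 0, "tz": -0.009, "hand": 0.45}])

```text
clock: 9.58
eef_pos: [504.6, -322.7, 69.6]
tool_rot: [-128.9, 0.1, -24.5]
contact_force: [-1.0, 0.3, -0.2]
opening: 38.5
grasp_force: 0.0
```

play_rows(rows=[{"ax": 0, "ay": 0, "az": 0, "tx": -0.001, "ty": -0.002, "tz": 0, "hand": 0.45}, {"ax": 0, "ay": 0, "az": 0, "tx": -0.002, "ty": -0.0045, "tz": 0, "hand": 0.45}, {"ax": 0, "ay": 0, "az": 0, "tx": -0.004, "ty": -0.009, "tz": 0, "hand": 0.45}, {"ax": 0, "ay": 0, "az": 0, "tx": -0.008, "ty": -0.018, "tz": 0.002, "hand": 0.45}, {"ax": 0, "ay": 0, "az": 0, "tx": -0.012, "ty": -0.027, "tz": 0.005, "hand": 0.45}, {"ax": 0, "ay": 0, "az": 0, "tx": -0.017, "ty": -0.037, "tz": 0.01, "hand": 0.45}, {"ax": 0, "ay": 0, "az": 0, "tx": -0.022, "ty": -0.047, "tz": 0.018, "hand": 0.45}, {"ax": 0, "ay": 0, "az": 0, "tx": -0.026, "ty": -0.057, "tz": 0.03, "hand": 0.45}, {"ax": 0, "ay": 0, "az": 0, "tx": -0.03, "ty": -0.066, "tz": 0.045, "hand": 0.45}, {"ax": 0, "ay": 0, "az": 0, "tx": -0.034, "ty": -0.074, "tz": 0.06, "hand": 0.45}])

```text
clock: 10.42
eef_pos: [469.7, -398.5, 130.8]
tool_rot: [-129.0, 0.1, -24.5]
contact_force: [0.0, 0.2, 1.0]
opening: 38.2
grasp_force: 0.0
```

play_rows(rows=[{"ax": 0, "ay": 0, "az": 0, "tx": -0.004, "ty": -0.008, "tz": 0.02, "hand": 0.45}, {"ax": 0, "ay": 0, "az": 0, "tx": -0.008, "ty": -0.016, "tz": 0.04, "hand": 0.45}, {"ax": 0, "ay": 0, "az": 0, "tx": -0.01, "ty": -0.02, "tz": 0.06, "hand": 0.45}, {"ax": 0, "ay": 0, "az": 0, "tx": -0.01, "ty": -0.02, "tz": 0.07, "hand": 0.45}, {"ax": 0, "ay": 0, "az": 0, "tx": -0.01, "ty": -0.02, "tz": 0.07, "hand": 0.45}, {"ax": 0, "ay": 0, "az": 0, "tx": -0.01, "ty": -0.02, "tz": 0.07, "hand": 0.45}])

```text
clock: 10.92
eef_pos: [460.3, -417.2, 199.9]
tool_rot: [-129.0, 0.0, -24.5]
contact_force: [0.5, 0.4, -0.4]
opening: 38.5
grasp_force: 0.0
```

```bash
python3 - <<'E'
from h import *
p,d=read_camera("side");pt,dt=read_camera("top");s=sense();X=np.array(s["eef_pos"]);print(X,s["contact_force"])
for nm,dd in(("side",d),("top",dt)):
    P=cloud(nm,dd);S=(P-H)@n;T=(P-H)@hy
    m=(abs(T)<85)&(S>-120)&(S<-5)&(P[...,2]>65)&(P[...,2]<100)
    k=np.polyfit(S[m],P[...,2][m]-70.5,1);print(nm,"lid deg",np.degrees(np.arctan(-k[0])),k,m.sum())
a=cv2.resize(pt[120:270,220:450],(613,400));b=cv2.resize(p[180:330,230:420],(507,400))
cv2.imwrite("pics/s8.png",cv2.resize(np.hstack([a,b]),(800,286))[:,:,::-1])
E
```

```text
[ 460.249189   -416.31867548  198.70541595] [-0.00882349 -0.59222484 -0.98200698]
side lid deg -0.2468848899703995 [4.30898087e-03 1.14129052e+01] 2503
top lid deg -0.1719875337741676 [3.00175775e-03 1.14444692e+01] 2705
```

View pics/s8.png

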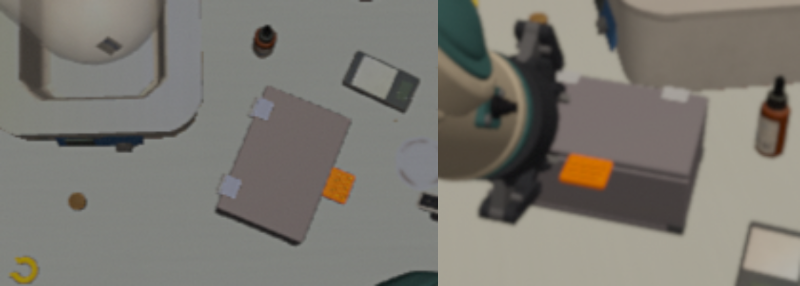

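The lid is shut flat, with the tab at (340,185) in the left panel. The hand is clear and the bystanders are where they were.

```bash
python3 -c "
from cell import *
print(job_done())"
```

```text
the job is handed in; nothing more can be done
None
```

I tipped the lid forward, caught it on a finger at about 1.04 rad, lowered it on that finger until it was fully shut and drew the hand clear. The case and bystanders looked undisturbed, and I handed the job in; no verdict came back.

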